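# Turn the sample carousel to the reader and start the reading

### The job

Push an arm of the four-armed carousel with one fingertip and turn it until the tall vial stands still, centred in front of the reader's window; then press the start key on top of the reader fully down and let it go. Only push: grasp and lift nothing, keep off both vials, do not press the key before the vial is in place, and leave the tube rack, the jar and the beaker alone.

Things in the scene. Friction and masses are not known exactly. Their poses are not given: they have to be found in the camera images.
- reader: White fixed bench reader, 160 x 140 mm, 85 mm tall, with a low round foot (70 mm radius, 15 mm tall) that carries the carousel. Origin: on the carousel's upright axis, at bench height; own +y points to the reader, whose upright front face is 128 mm from the axis, with a dark window 26 mm wide in its middle; a black line on top marks the window's middle.
- carousel: Aluminium carousel on the reader's foot, turning either way without end stops about its upright axis; origin on the axis at bench height. Hub radius 24 mm, top 72 mm above the bench. Four level arms along its own +x, +y, -x, -y; the tall vial stands in the cup of the +x arm, the short one in that of -x, the others are empty. About 0.08 N m of friction; it stays where it is left.
- spoke_point (a point): Point in the middle of the carousel's +x arm, 62 mm from the axis, 53 mm above the bench. All four arms are alike: a bar 12 mm wide, 45 to 61 mm above the bench, from the hub to 85 mm from the axis. A push of about 1.5 N here turns the carousel. Between the arms is free space down to the foot (15 mm above the bench).
- cup_point (a point): Centre of the inner floor of the cup on the +x arm, 100 mm from the axis, 43 mm above the bench. All four cups: grey, round, outer radius 18 mm, 40 to 62 mm above the bench.
- tall_vial: Loose capped glass vial, 26 mm across and 50 mm tall, standing in a carousel cup with 1.5 mm play; its foot is 43 mm and its cap's top 93 mm above the bench. Origin: centre of its underside, z up. Not to be touched.
- short_vial: Loose capped glass vial, 26 mm across and 30 mm tall, in the cup across from the tall one; its top is 73 mm above the bench. Origin: centre of its underside. Not to be touched.
- read_point (a point): Where the underside centre of the tall vial belongs: 100 mm from the carousel axis on the reader's own +y axis, 43 mm above the bench, 28 mm in front of the window.
- start_key_top (a point): Centre of the top of the start key, a round white key of 14 mm radius in a grey housing on the reader's top; it is pressed straight down.
- start_key (a joint): Travel of the start key: 0 up, 0.006 m fully down; a spring brings it back; fully down takes about 5 N.
- tube_rack: Bystander: loose grey rack 55 x 110 mm with five blue-capped tubes, 76 mm tall. Origin: centre of its underside.
- jar: Bystander: loose jar with a blue cap, 50 mm across, 70 mm tall. Origin: centre of its underside.
- beaker: Bystander: loose open glass beaker, 66 mm across, 85 mm tall. Origin: centre of its underside.

How it is judged:
By the outcome, as a careful person would: the job done as asked, in the order asked, and still so for the second after the job is handed in, with the robot touching nothing.
It also fails if it takes over 67 s, if anything falls off the work surface, if the arm or the gripper's body presses on something with over 40 N, if the wrist force passes 120 N, or if a joint passes its speed limit or range.

### The arm

A 6-joint arm with a two-finger parallel gripper is mounted at the origin on the work surface. World frame = base frame: x ahead of the robot, y to its left, z up, the work surface at z = 0. Lengths are in m, angles in degrees, forces in N, time in s.
With the tool pointing down it reaches from about 0.3 to 0.75 m from the base axis. Payload 8.5 kg.
Tool frame: the origin (TCP) lies at the very end of the fingers, on their centre line; the grasp point (between the pads) lies 19 mm behind it; z points along the fingers, y is the line along which they close (so a half turn about z gives the same grasp; the last joint's range is limited). The gripper opens to 85 mm and grips with 20 to 120 N. Pads are 22 mm wide; open, the fingers measure 114 mm over their backs; the gripper's body (76 mm by 85 mm) begins 54 mm behind the grasp point. The pads swing forward as they close: fully open they stand 13 mm farther back than shut.
Start: joints at [58.768, 21.807, 74.336, -0, 83.858, -12.336], TCP at [0.178, 0.52, 0.231] pointing down, gripper open.
Joint ranges: [-178.18, 178.18], [-50.72, 133.34], [12.68, 142.11], [-81.47, 261.47], [9.98, 163.14], [-165.26, 165.26]. Speed limits (degrees/s): [136.94, 136.94, 180, 180, 180, 180].

### API

Orientations are given as a 3x3 rotation matrix whose columns are the frame's x, y, z axes.
In Python, from rig import observe, cams, ticket gives the robot as it stands.
- The arm moves only by the tool move_arm, never from a script. Its arguments are lists of equal length, an entry for each row: "jaw": the finger opening in cm, from 0 to 8.54; "dp": the shift along the tool's x, y, z in cm, a list of three; "turn": the turn, a rotation vector about the tool's x, y, z in rad, a list of three. In form: {"jaw": [jaw, ...], "dp": [[tx, ty, tz], ...], "turn": [[wx, wy, wz], ...]}. A call has 1 to 12 rows; each row shifts and turns the commanded pose from where the row before left it, along the tool's axes as they then stand; what a row does not reach is not made up. A row lasts 1/12 s, in which the tool goes at most 41.7 mm and 7.16 degrees, less where a joint would pass 70% of its speed; a pose out of reach is approached as far as the arm can. A call is refused whole if a number of a shift passes 4.17 or a number of a turn 0.125, either way. A call with a gripper value outside its range is refused whole. The fingers move at their own pace and stop on an object; "force" is the grip in N (left out, the last holds). Time passes only in rows, so rows that do not move let the fingers close. It gives the time, the measured TCP pose, the force, the opening and the grip force at its end, in the units of the state.
- observe(): the state, without advancing time (a new reading comes with each control period).
- cams.get_image(name): name is "side" or "top" or "wrist"; returns (picture, depth): 420x560x3 uint8, red, green, blue; 420x560 float32, m along the optical axis (not along the pixel's ray), 0 where there is no reading.
- cams.calibration(name): a dict with "vertical_fov" (degrees; the focal length in pixels is half the picture's height over the tangent of half this angle, whatever the lens; pixels are square), "cx", "cy" (the principal point, pixels), "view" (4x4, takes a point from world to camera coordinates); the wrist camera has in their place "tool_from_camera" (4x4, takes a point from camera to tool coordinates, whose origin is the TCP and whose axes are the flange's). Camera axes: x right, y up, looking along -z (the intrinsics and any distortion apply to the point x, -y, -z); pixel columns grow to the right and rows downward; lengths in m; the calibration is good to about 2 mm. A picture is of the moment at which its call begins: read the wrist's pose just before it. calibration takes no time and is no camera call.
- ticket.close_job(): hands the job in; it is judged then, once.
Trained networks look in the newest picture that a camera, given by its name, has taken for a name from the list of things; names that differ only in an ending like _2 or _b are one class to them, and where a whole thing is asked for, a point or a joint stands for the part that bears it (a point fixed in the world has none). Each returns a list of dicts, best first, with "p" (0 to 1); they miss things now and then, are a little off and sometimes report something else, mostly with a low value. They report only what shows in the picture. A call takes as long as a camera call.
- cams.spot_in(camera, query): "box" ([centre column, centre row, width, height] as shares, 0 to 1, of the picture: columns of its width, rows of its height, round what is visible of it).
- cams.outline_of(camera, query): "mask" (420x560 bool, what is visible of it) and "box" ([centre column, centre row, width, height] as shares, 0 to 1, of the picture: columns of its width, rows of its height, round what is visible of it).
- cams.mark_of(camera, query): "location" ([column, row] as shares, 0 to 1, of the picture: columns of its width, rows of its height: a listed point, or the origin of a listed thing).
The state is a dict: "time_s": time; "q": joint angles; "qvel": joint speeds; "joint_efforts": joint torques, N m; "position": TCP position; "tool_rot": TCP orientation; "ft_force": force on the tool from outside, world axes, zero at the start; "wrist_torque": the same for the moment, N m; "grip_width": finger opening in m; "gripper_force": force on a finger pad.
Only numpy, scipy, OpenCV 4.12 (cv2) and the standard library are available. Lean on these libraries where they do the work, as an engineer would, in place of code of your own. Each camera call takes 0.05 s, during which the arm holds its last target. There are 200 camera calls.

## Working session

There is one attempt and no reset: what is moved stays moved. The work goes in short steps, Python scripts to look and compute and a tool call to move; the robot and the scene stay as the last step left them, time stands still between calls to the robot, and variables do not carry over. Pictures are saved under pics/ and viewed, at most 10 in all, crops included, and the job is handed in when it is done.

Besides the shell and the picture viewer there is one more tool, called as name(argument=value, ...) on one line, values as JSON. move_arm: Moves the arm, as the interface text tells. Its arguments: {"type":"object","properties":{"jaw":{"type":"array","items":{"type":"number"}},"dp":{"type":"array","items":{"type":"array","items":{"type":"number"}}},"turn":{"type":"array","items":{"type":"array","items":{"type":"number"}}},"force":{"type":"number"}},"required":["jaw","dp","turn"]}

```bash
ls; mkdir -p pics
cat > h.py <<'E'
import numpy as np,cv2
from rig import observe,cams,ticket
def K(n):
    c=cams.calibration(n); f=210/np.tan(np.radians(c["vertical_fov"]/2)); return c,f
def world_from_cam(n,s=None):
    c,f=K(n)
    if n!="wrist": return np.linalg.inv(np.array(c["view"]))
    s=s or observe(); T=np.eye(4); T[:3,:3]=s["tool_rot"]; T[:3,3]=s["position"]
    return T@np.array(c["tool_from_camera"])
def ray(n,u,v,s=None):
    c,f=K(n); W=world_from_cam(n,s); d=np.array([(u-c["cx"])/f,-(v-c["cy"])/f,-1.])
    return W[:3,3],W[:3,:3]@d
def at_z(n,u,v,z,s=None):
    o,d=ray(n,u,v,s); return o+d*(z-o[2])/d[2]
def at_d(n,u,v,dep,s=None):
    o,d=ray(n,u,v,s); return o+d*dep
def proj(n,p,s=None):
    c,f=K(n); q=np.linalg.inv(world_from_cam(n,s))@np.append(p,1); return c["cx"]+f*q[0]/-q[2],c["cy"]-f*q[1]/-q[2]
E
python3 - <<'E'
from h import *
np.set_printoptions(precision=3,suppress=True)
s=observe();print(s["time_s"],s["position"],s["tool_rot"],s["grip_width"])
for n in("top","side"):
    im,d=cams.get_image(n);cv2.imwrite(f"pics/{n}0.png",im[:,:,::-1]);print({k:v for k,v in cams.calibration(n).items() if k!="view"})
    for q in("reader","carousel","tall_vial","short_vial","cup_point","read_point","start_key_top","spoke_point"):
        r=cams.mark_of(n,q)
        for a in r[:1]:
            u,v=a["location"][0]*560,a["location"][1]*420
            z={"reader":0,"carousel":0,"tall_vial":.043,"short_vial":.043,"cup_point":.043,"read_point":.043,"start_key_top":.1,"spoke_point":.053}[q]
            print(n,q,round(a["p"],2),round(u),round(v),at_z(n,u,v,z), at_d(n,u,v,d[int(min(v,419)),int(min(u,559))]))
E
```

```text
pics
0.0 [0.178 0.52  0.231] [[-0.946  0.324 -0.001]
 [ 0.324  0.946 -0.001]
 [ 0.    -0.002 -1.   ]] 0.08513355426771743
{'vertical_fov': 44.88772404497354, 'cx': 278.30381020509714, 'cy': 207.1289098549363}
top reader 0.57 308 243 [0.561 0.084 0.   ] [0.558 0.085 0.071]
top carousel 0.88 310 241 [0.565 0.079 0.   ] [0.562 0.081 0.072]
top tall_vial 0.68 285 292 [0.474 0.121 0.043] [0.477 0.12  0.091]
top short_vial 0.59 327 186 [0.66  0.052 0.043] [0.655 0.054 0.076]
top cup_point 0.77 286 294 [0.471 0.12  0.043] [0.474 0.119 0.092]
top read_point 0.71 363 241 [ 0.565 -0.011  0.043] [ 0.566 -0.014  0.012]
top start_key_top 0.76 428 277 [ 0.508 -0.108  0.1  ] [ 0.508 -0.106  0.105]
top spoke_point 0.64 296 276 [0.502 0.103 0.053] [0.502 0.103 0.062]
{'vertical_fov': 49.31051377126661, 'cx': 278.7925245906153, 'cy': 202.8979143500638}
side reader 0.93 262 263 [ 0.561  0.081 -0.   ] [0.549 0.067 0.014]
side tall_vial 0.79 200 254 [0.467 0.114 0.043] [0.462 0.105 0.051]
side short_vial 0.77 321 231 [0.655 0.043 0.043] [0.645 0.034 0.052]
side cup_point 0.7 196 251 [0.466 0.123 0.043] [0.458 0.107 0.056]
side read_point 0.79 303 272 [ 0.56  -0.016  0.043] [ 0.525 -0.051  0.083]
side start_key_top 0.82 329 285 [ 0.517 -0.103  0.1  ] [ 0.512 -0.108  0.106]
side spoke_point 0.93 225 244 [0.504 0.101 0.053] [0.505 0.102 0.052]
```

View pics/top0.png

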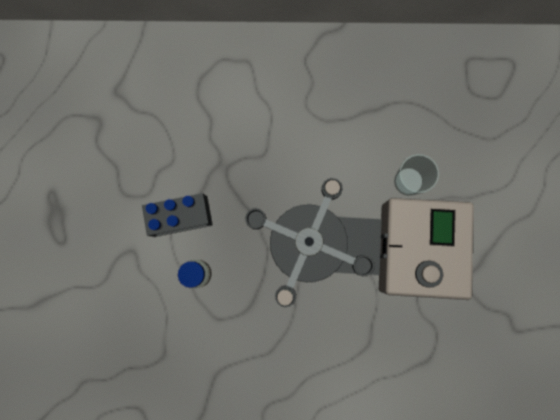

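View pics/side0.png

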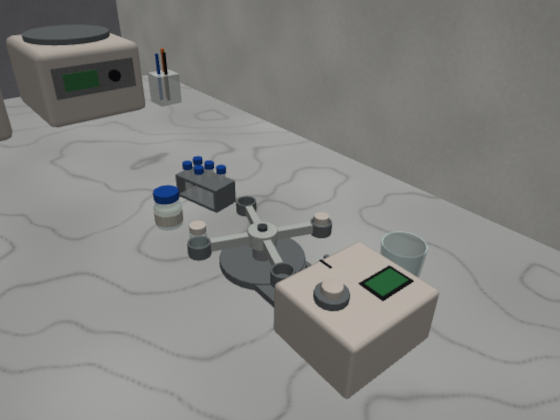

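The top view shows the carousel hub at (309,241), the tall vial at (285,296), the short vial at (332,187) and empty cups at (256,219) and (361,265). The reader is on the right, with its line at (395,246) and its key at (430,274). The side view agrees. The plan is to push the empty arm behind the tall vial counter-clockwise by about 114°. First I'll move above it with the fingers shut.

move_arm(jaw=[0,0,0,0,0,0,0,0,0,0,0,0], dp=[[-2.3,-1.7,-0.65],[-2.3,-1.7,-0.65],[-2.3,-1.7,-0.65],[-2.3,-1.7,-0.65],[-2.3,-1.7,-0.65],[-2.3,-1.7,-0.65],[-2.3,-1.7,-0.65],[-2.3,-1.7,-0.65],[-2.3,-1.7,-0.65],[-2.3,-1.7,-0.65],[-2.3,-1.7,-0.65],[-2.3,-1.7,-0.65]], turn=[[0,0,0],[0,0,0],[0,0,0],[0,0,0],[0,0,0],[0,0,0],[0,0,0],[0,0,0],[0,0,0],[0,0,0],[0,0,0],[0,0,0]])

```text
time_s: 1.9
position: [0.3737, 0.2367, 0.3098]
tool_rot: [[-0.946, 0.324, 0.0], [0.324, 0.946, 0.0], [-0.0, 0.0, -1.0]]
ft_force: [-0.3, -0.1, -0.5]
grip_width: -0.0001
gripper_force: 0.0
```

move_arm(jaw=[0,0,0,0,0,0,0,0,0,0,0,0], dp=[[-2.3,-1.7,-0.65],[-2.3,-1.7,-0.65],[-2.3,-1.7,-0.65],[-2.3,-1.7,-0.65],[-2.3,-1.7,-0.65],[-2.3,-1.7,-0.65],[-2.3,-1.7,-0.65],[-2.0,-1.7,-0.65],[0,0,0],[0,0,0],[0,0,0],[0,0,0]], turn=[[0,0,0],[0,0,0],[0,0,0],[0,0,0],[0,0,0],[0,0,0],[0,0,0],[0,0,0],[0,0,-0.11],[0,0,-0.11],[0,0,-0.11],[0,0,0]])

```text
time_s: 2.9
position: [0.5004, 0.0505, 0.3613]
tool_rot: [[-1.0, -0.004, -0.0], [-0.004, 1.0, 0.0], [0.0, 0.0, -1.0]]
ft_force: [-0.2, 0.4, -0.5]
grip_width: 0.0002
gripper_force: 0.0
```

Run:
```python
from h import *
np.set_printoptions(precision=3,suppress=True)
s=observe();print(s["time_s"],s["position"],s["tool_rot"],s["grip_width"],s["q"],s["ft_force"])
print(np.array(cams.calibration("wrist")["tool_from_camera"]))
n="wrist";im,d=cams.get_image(n);cv2.imwrite("pics/w1.png",im[:,:,::-1]);np.save("w1d.npy",d)
for q,z in dict(carousel=.072,tall_vial=.043,cup_point=.043,short_vial=.043,read_point=.043,start_key_top=.105,spoke_point=.053).items():
    for a in cams.mark_of(n,q)[:1]:
        u,v=a["location"][0]*560,a["location"][1]*420
        print(q,round(a["p"],2),round(u),round(v),at_z(n,u,v,0 if q=="carousel" else z,s))
```

```text
2.9 [0.5   0.05  0.361] [[-1.    -0.004 -0.   ]
 [-0.004  1.     0.   ]
 [ 0.     0.    -1.   ]] 0.00020441235197148812 [ -7.749  13.459  65.462   0.001 101.086 -97.964] [-0.231  0.381 -0.452]
[[-0.     0.96   0.281  0.071]
 [ 1.     0.001 -0.001  0.001]
 [-0.001  0.281 -0.96  -0.142]
 [ 0.     0.     0.     1.   ]]
carousel 0.79 298 199 [0.559 0.084 0.   ]
tall_vial 0.91 328 141 [0.467 0.121 0.043]
cup_point 0.69 298 202 [0.552 0.082 0.043]
read_point 0.94 230 209 [ 0.563 -0.016  0.043]
start_key_top 0.71 144 186 [ 0.517 -0.112  0.105]
spoke_point 0.82 316 171 [0.505 0.105 0.053]
```

View pics/w1.png

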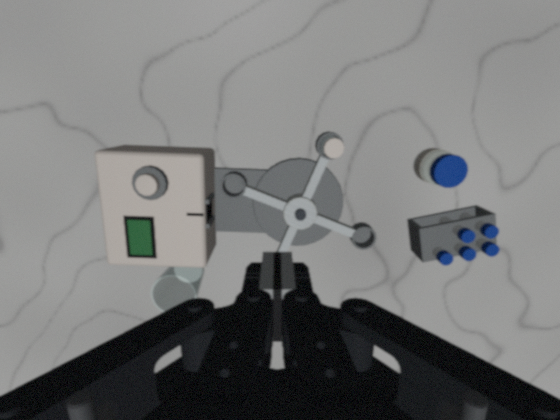

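Wrist view: the hub is at (300,213), the tall vial at (330,146), the empty arm at (362,235), the reader's line at (195,214) and the key at (149,183). The short vial is hidden behind the fingers. I'll work out the geometry from both cameras.

Run:
```python
from h import *
np.set_printoptions(precision=4,suppress=True)
s=observe()
for n,f,L in(("top","pics/top0.png",dict(hub=(309,241,.072),cupL=(256.5,219,.062),cupR=(361.5,265,.062),tall=(285.5,297,.093),short=(332,187,.073),line=(396,246,.085),key=(431,274,.105))),
             ("wrist","pics/w1.png",dict(hub=(300,213,.072),cupL=(362,235,.062),cupR=(235,183,.062),tall=(330.5,146,.093),line=(195,214,.085),key=(148,184,.105)))):
    for k,(u,v,z) in L.items(): print(n,k,at_z(n,u,v,z,s))
    im=cv2.imread(f)
    # reader top: bright, pinkish
    m=((im[:,:,2].astype(int)>130)&(im[:,:,2].astype(int)-im[:,:,0]>8)).astype(np.uint8)
    m=cv2.morphologyEx(m,cv2.MORPH_CLOSE,np.ones((15,15)))
    c=max(cv2.findContours(m,0,2)[0],key=cv2.contourArea);b=cv2.boxPoints(cv2.minAreaRect(c))
    W=np.array([at_z(n,u,v,.085,s) for u,v in b]);print(b.round(1).tolist(),W[:,:2],cv2.contourArea(c))
    im2=im
d=np.load("w1d.npy")
for u,v in((148,184),(148,170),(115,230),(300,213),(362,235),(330,146)): print(u,v,at_d("wrist",u,v,d[v,u],s))
w=cv2.imread("pics/w1.png")[130:280,80:390];t=cv2.imread("pics/top0.png")[170:320,230:490]
a=cv2.resize(w,None,fx=2.5,fy=2,interpolation=3)[:, :775];bb=cv2.resize(t,(775,290),interpolation=3)
cv2.imwrite("pics/c.png",np.vstack([cv2.resize(w,None,fx=2,fy=2,interpolation=2)[:,:],cv2.copyMakeBorder(cv2.resize(t,None,fx=2,fy=2,interpolation=2),0,0,0,100,0)]))
```

```text
top hub [0.5619 0.0831 0.072 ]
top cupL [0.5975 0.1734 0.062 ]
top cupR [ 0.5243 -0.006   0.062 ]
top tall [0.4694 0.1195 0.093 ]
top short [0.654  0.0463 0.073 ]
top line [ 0.5569 -0.0591  0.085 ]
top key [ 0.5133 -0.1105  0.105 ]
[[387.3999938964844, 293.6000061035156], [390.6000061035156, 198.6999969482422], [473.20001220703125, 201.60000610351562], [470.0, 296.3999938964844]] [[ 0.4794 -0.0454]
 [ 0.6347 -0.05  ]
 [ 0.6331 -0.1846]
 [ 0.4789 -0.1774]] 7527.0
wrist hub [0.5605 0.0832 0.072 ]
wrist cupL [0.5965 0.1729 0.062 ]
wrist cupR [ 0.5208 -0.0053  0.062 ]
wrist tall [0.4684 0.1174 0.093 ]
wrist line [ 0.5578 -0.0569  0.085 ]
wrist key [ 0.513  -0.1067  0.105 ]
[[95.0, 151.0], [205.0, 151.0], [205.0, 266.0], [95.0, 266.0]] [[ 0.475  -0.1764]
 [ 0.4752 -0.0385]
 [ 0.6334 -0.0483]
 [ 0.6331 -0.201 ]] 11279.0
148 184 [ 0.5128 -0.1062  0.1061]
148 170 [ 0.4972 -0.1082  0.0963]
115 230 [ 0.5809 -0.167   0.0828]
300 213 [0.5607 0.0832 0.0714]
362 235 [0.6038 0.1782 0.0425]
330 146 [0.4685 0.117  0.092 ]
```

View pics/c.png

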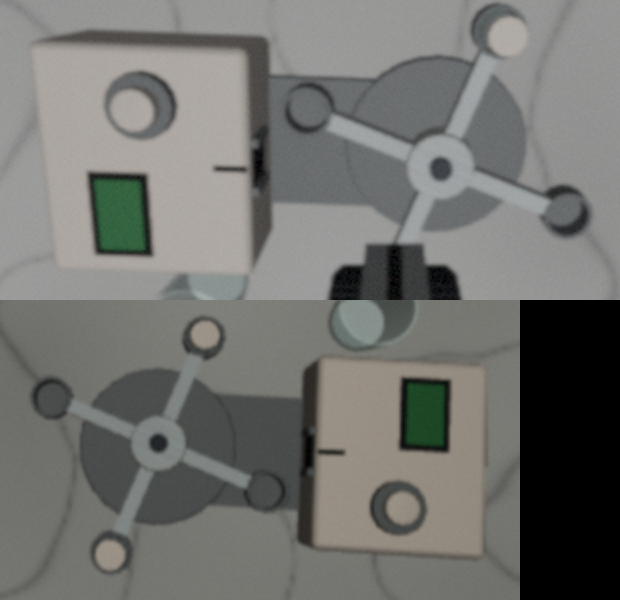

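The axis is at (0.561, 0.083) and the reader lies in direction about -91.7°. The tall arm stands at about 157.7°, so it has to turn +110.6°. I'll go down behind the empty arm, at r = 58 mm and angle 38°.

move_arm(jaw=[0,0,0,0,0,0,0,0,0,0,0,0], dp=[[-2.67,1.71,0],[-2.67,1.71,0],[-2.67,1.71,0],[-2.67,1.71,0],[0,0,3],[0,0,3],[0,0,3],[0,0,3],[0,0,3],[0,0,3],[0,0,2.5],[0,0,2.5]], turn=[[0,0,0],[0,0,0],[0,0,0],[0,0,0],[0,0,0],[0,0,0],[0,0,0],[0,0,0],[0,0,0],[0,0,0],[0,0,0],[0,0,0]])

```text
time_s: 4.3
position: [0.6069, 0.1192, 0.1298]
tool_rot: [[-1.0, 0.0, -0.001], [0.0, 1.0, 0.0], [0.001, 0.0, -1.0]]
ft_force: [0.6, -0.4, 0.1]
grip_width: 0.0002
gripper_force: 0.0
```

Run:
```python
from h import *
np.set_printoptions(precision=4,suppress=True)
s=observe();print(s["time_s"],s["position"],s["ft_force"],s["q"])
R=np.array(s["tool_rot"]);c=np.array([.561,.083]);a=np.radians(np.arange(38,155,4));P=np.c_[c[0]+.058*np.cos(a),c[1]+.058*np.sin(a),a*0]
D=np.diff(P,axis=0)@R*100
print(np.degrees(a[:-1]).round(),(D[:,:2].round(2)+0).tolist(),P[0],P[-1])
```

```text
4.3 [0.6069 0.1192 0.1298] [ 0.6365 -0.4285  0.1249] [  0.1576  33.4028  71.7557   0.0013  74.8735 -89.8207]
[ 38.  42.  46.  50.  54.  58.  62.  66.  70.  74.  78.  82.  86.  90.
  94.  98. 102. 106. 110. 114. 118. 122. 126. 130. 134. 138. 142. 146.
 150.] [[0.26, 0.31], [0.28, 0.29], [0.3, 0.27], [0.32, 0.25], [0.34, 0.23], [0.35, 0.2], [0.36, 0.18], [0.38, 0.15], [0.39, 0.12], [0.39, 0.1], [0.4, 0.07], [0.4, 0.04], [0.4, 0.01], [0.4, -0.01], [0.4, -0.04], [0.4, -0.07], [0.39, -0.1], [0.38, -0.13], [0.38, -0.15], [0.36, -0.18], [0.35, -0.2], [0.34, -0.23], [0.32, -0.25], [0.3, -0.27], [0.28, -0.29], [0.26, -0.31], [0.24, -0.33], [0.21, -0.34], [0.19, -0.36]] [0.6067 0.1187 0.    ] [0.5089 0.1084 0.    ]
```

move_arm(jaw=[0,0,0,0,0,0], dp=[[0,0,2],[0,0,2],[0,0,2],[0,0,1],[0,0,1],[0,0,0]], turn=[[0,0,0],[0,0,0],[0,0,0],[0,0,0],[0,0,0],[0,0,0]])

```text
time_s: 4.8
position: [0.6066, 0.1191, 0.0498]
tool_rot: [[-1.0, 0.0, -0.002], [0.0, 1.0, -0.0], [0.002, -0.0, -1.0]]
ft_force: [0.1, -0.4, 0.1]
grip_width: -0.0
gripper_force: 0.0
```

move_arm(jaw=[0,0,0,0,0,0,0,0,0,0,0,0], dp=[[0.26,0.31,0],[0.28,0.29,0],[0.3,0.27,0],[0.32,0.25,0],[0.34,0.23,0],[0.35,0.2,0],[0.36,0.18,0],[0.38,0.15,0],[0.39,0.12,0],[0.39,0.1,0],[0.4,0.07,0],[0.4,0.04,0]], turn=[[0,0,0],[0,0,0],[0,0,0],[0,0,0],[0,0,0],[0,0,0],[0,0,0],[0,0,0],[0,0,0],[0,0,0],[0,0,0],[0,0,0]])

```text
time_s: 5.8
position: [0.5652, 0.1413, 0.0514]
tool_rot: [[-1.0, -0.0, 0.0], [-0.0, 1.0, 0.0], [-0.0, 0.0, -1.0]]
ft_force: [2.6, -0.8, -0.3]
grip_width: 0.0001
gripper_force: 0.9
```

Run:
```python
from h import *
np.set_printoptions(precision=4,suppress=True)
s=observe();print(s["time_s"],s["position"],s["ft_force"])
im,d=cams.get_image("top");cv2.imwrite("pics/t2.png",cv2.resize(im[150:330,220:500,::-1],None,fx=2.5,fy=2.5,interpolation=2))
```

```text
5.8 [0.5652 0.1413 0.0514] [ 2.6412 -0.7645 -0.2961]
```

View pics/t2.png

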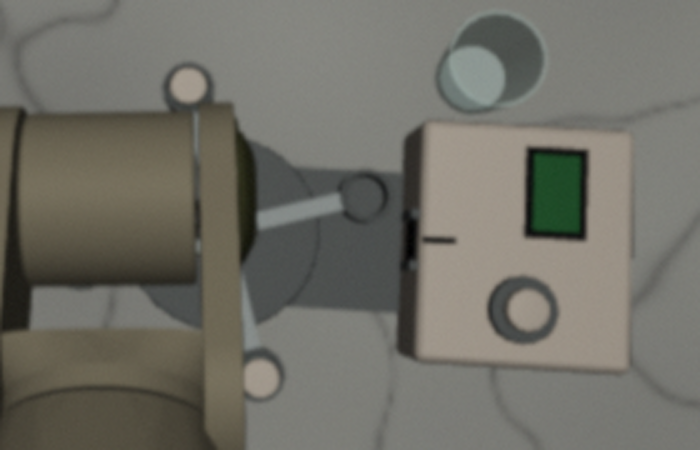

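The carousel is turning as planned: the tall vial at crop (262,377) is now at about 195°. I'll keep pushing.

move_arm(jaw=[0,0,0,0,0,0,0,0,0,0,0,0], dp=[[0.4,0.01,0],[0.4,-0.01,0],[0.4,-0.04,0],[0.4,-0.07,0],[0.39,-0.1,0],[0.38,-0.13,0],[0.38,-0.15,0],[0.36,-0.18,0],[0.35,-0.2,0],[0.34,-0.23,0],[0.32,-0.25,0],[0.3,-0.27,0]], turn=[[0,0,0],[0,0,0],[0,0,0],[0,0,0],[0,0,0],[0,0,0],[0,0,0],[0,0,0],[0,0,0],[0,0,0],[0,0,0],[0,0,0]])

```text
time_s: 6.85
position: [0.5209, 0.1248, 0.0513]
tool_rot: [[-1.0, -0.0, -0.0], [-0.0, 1.0, 0.0], [0.0, 0.0, -1.0]]
ft_force: [2.0, 1.1, 0.6]
grip_width: -0.0001
gripper_force: 0.9
```

move_arm(jaw=[0,0,0,0,0,0], dp=[[0.28,-0.29,0],[0.26,-0.31,0],[0.24,-0.33,0],[0.11,-0.17,0],[0,0,0],[0,0,0]], turn=[[0,0,0],[0,0,0],[0,0,0],[0,0,0],[0,0,0],[0,0,0]])

```text
time_s: 7.35
position: [0.512, 0.1138, 0.0512]
tool_rot: [[-1.0, 0.0, -0.001], [0.0, 1.0, -0.0], [0.001, -0.0, -1.0]]
ft_force: [-0.8, -0.1, -0.2]
grip_width: 0.0
gripper_force: 0.0
```

Run:
```python
from h import *
np.set_printoptions(precision=4,suppress=True)
s=observe();print(s["time_s"],s["position"],s["ft_force"])
im,d=cams.get_image("top");cv2.imwrite("pics/t3.png",cv2.resize(im[150:330,220:500,::-1],None,fx=2.5,fy=2.5,interpolation=2))
```

```text
7.35 [0.512  0.1138 0.0512] [-0.8226 -0.1419 -0.1554]
```

View pics/t3.png

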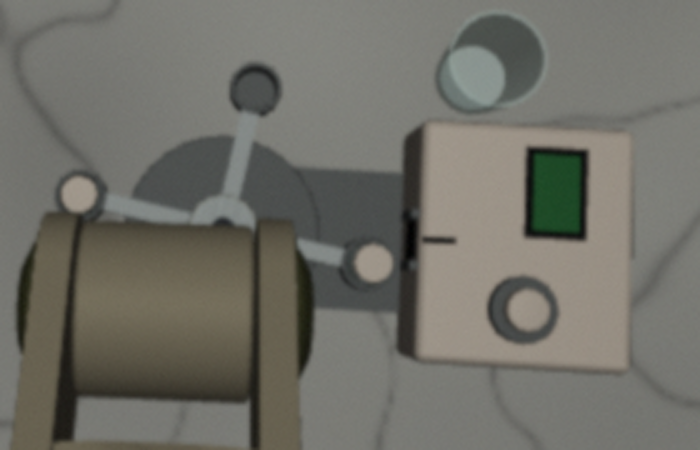

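The tall vial is near the window, with its cap at crop (375,262) and about 10° still to go. I'll measure it.

```bash
cat >> h.py <<'E'
def caps():
    im,_=cams.get_image("top"); i=im.astype(int)
    m=((i[:,:,0]>125)&(i[:,:,0]-i[:,:,2]>8)).astype(np.uint8); m[:,385:]=0
    n,l,st,ce=cv2.connectedComponentsWithStats(m)
    for k in range(1,n):
        if 60<st[k,4]<400:
            u,v=ce[k]; z=.093 if v>215 and u>300 else .073
            p=at_z("top",u,v,z); print(st[k],ce[k],"z",z,p.round(4),"angle",np.degrees(np.arctan2(p[1]-.083,p[0]-.5615))%360)
E
python3 - <<'E'
from h import *
caps()
E
```

```text
[245 221  13  14 144] [251.04861111 227.20138889] z 0.073 [0.5825 0.1812 0.073 ] angle 77.94043296020953
[362 248  15  14 163] [369.14723926 254.66871166] z 0.093 [ 0.5414 -0.0144  0.093 ] angle 258.3335419850359
```

move_arm(jaw=[0,0,0,0,0,0,0,0,0], dp=[[0,-0.15,0],[0,-0.15,0],[0,-0.15,0],[0,-0.15,0],[0,-0.12,0],[0,-0.1,0],[0,-0.08,0],[0,0,0],[0,0,0]], turn=[[0,0,0],[0,0,0],[0,0,0],[0,0,0],[0,0,0],[0,0,0],[0,0,0],[0,0,0],[0,0,0]])

```text
time_s: 8.2
position: [0.5125, 0.1048, 0.0514]
tool_rot: [[-1.0, -0.0, 0.0], [-0.0, 1.0, -0.0], [-0.0, -0.0, -1.0]]
ft_force: [0.4, 0.5, -0.2]
grip_width: -0.0
gripper_force: 0.3
```

Run:
```python
from h import *
caps()
```

```text
[364 239  14  15 161] [370.37267081 246.05590062] z 0.093 [ 0.5554 -0.0163  0.093 ] angle 266.47260931959875
```

move_arm(jaw=[0,0,0,0,0], dp=[[0,-0.06,0],[0,-0.06,0],[0,-0.05,0],[0,0,0],[0,0,0]], turn=[[0,0,0],[0,0,0],[0,0,0],[0,0,0],[0,0,0]])

```text
time_s: 8.67
position: [0.5123, 0.1032, 0.0513]
tool_rot: [[-1.0, -0.0, -0.0], [-0.0, 1.0, -0.0], [0.0, -0.0, -1.0]]
ft_force: [-1.0, 1.4, 0.6]
grip_width: -0.0
gripper_force: 0.6
```

Run:
```python
from h import *
caps()
im,_=cams.get_image("top"); g=im.astype(int).sum(2)
b=g[238:256,391:401]; print(b.mean(0).round()); w=np.clip(np.median(b)-b,0,None); w[w<60]=0
for j in range(10):
    if w[:,j].sum(): v=238+(w[:,j]*np.arange(18)).sum()/w[:,j].sum(); print(391+j,v.round(2),at_z("top",391+j,v,.085).round(4))
```

```text
[364 238  14  14 160] [370.5125  244.28125] z 0.093 [ 0.5583 -0.0165  0.093 ] angle 268.13760384389127
[394. 397. 396. 396. 394. 396. 396. 397. 396. 397.]
391 245.51 [ 0.5575 -0.0509  0.085 ]
392 245.54 [ 0.5575 -0.0526  0.085 ]
393 245.59 [ 0.5574 -0.0542  0.085 ]
394 245.61 [ 0.5574 -0.0558  0.085 ]
395 245.6 [ 0.5575 -0.0574  0.085 ]
396 245.61 [ 0.5575 -0.0591  0.085 ]
397 245.63 [ 0.5575 -0.0607  0.085 ]
398 245.68 [ 0.5575 -0.0623  0.085 ]
399 245.69 [ 0.5575 -0.0639  0.085 ]
400 245.71 [ 0.5575 -0.0656  0.085 ]
```

The vial is on the window's centre line to within about 0.5 mm. I'll back off, rise and move over the key.

move_arm(jaw=[0,0,0,0,0,0,0,0,0,0,0,0], dp=[[0,0.5,0],[0,0.5,0],[0,0,0],[0,0,-2],[0,0,-3],[0,0,-3],[0,0,-3],[0,0,-3],[0,0,-3],[0,-3,0],[0,-3,0],[0,0,0]], turn=[[0,0,0],[0,0,0],[0,0,0],[0,0,0],[0,0,0],[0,0,0],[0,0,0],[0,0,0],[0,0,0],[0,0,0],[0,0,0],[0,0,0]])

```text
time_s: 9.77
position: [0.5126, 0.0499, 0.2218]
tool_rot: [[-1.0, 0.002, 0.001], [0.002, 1.0, -0.002], [-0.001, -0.002, -1.0]]
ft_force: [-0.5, -0.5, -0.7]
grip_width: -0.0
gripper_force: 0.0
```

move_arm(jaw=[0,0,0,0,0,0,0,0], dp=[[0,-3,0],[0,-3,0],[0,-3,0],[0,-3,0],[0,-3,0],[0,-1,0],[0,0,0],[0,0,0]], turn=[[0,0,0],[0,0,0],[0,0,0],[0,0,0],[0,0,0],[0,0,0],[0,0,0],[0,0,0]])

```text
time_s: 10.43
position: [0.5124, -0.1062, 0.2211]
tool_rot: [[-1.0, 0.0, -0.0], [0.0, 1.0, 0.001], [0.0, 0.001, -1.0]]
ft_force: [-1.0, -0.1, 0.0]
grip_width: -0.0001
gripper_force: 0.0
```

Run:
```python
from h import *
np.set_printoptions(precision=4,suppress=True)
s=observe();print(s["time_s"],s["position"],s["ft_force"])
im,d=cams.get_image("wrist");cv2.imwrite("pics/w4.png",im[:,:,::-1])
for a in cams.mark_of("wrist","start_key_top")[:1]:
    u,v=np.array(a["location"])*[560,420];print(a["p"],u,v,at_z("wrist",u,v,.106,s),at_d("wrist",u,v,d[int(v),int(u)],s))
caps()
```

```text
10.4333 [ 0.5124 -0.1062  0.2211] [-0.9771 -0.0943  0.0193]
0.76 272.104 209.286 [ 0.5163 -0.1092  0.106 ] [ 0.5163 -0.1092  0.1062]
[243 231  14  14 153] [249.6078 237.3333] z 0.073 [0.5653 0.1831 0.073 ] angle 87.80281274688272
[364 238  14  14 163] [370.5153 244.3374] z 0.093 [ 0.5582 -0.0165  0.093 ] angle 268.08532866253336
```

View pics/w4.png

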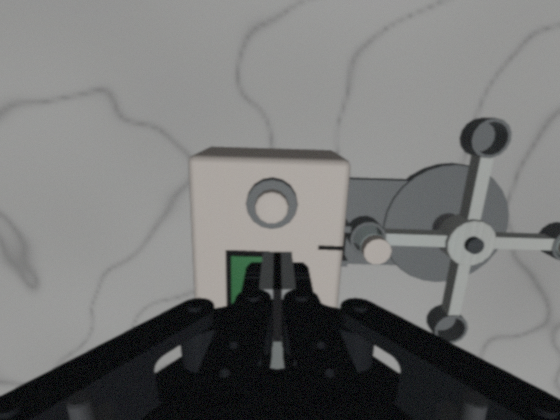

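The view shows the key at (271,208), the vial cap at (376,250), the line at (331,248) and the hub at (474,243). I'll check the vial alignment in this camera too before pressing.

Run:
```python
from h import *
s=observe()
L,C,H,k=[at_z("wrist",u,v,z,s) for u,v,z in((331,248,.085),(376,250,.093),(474,243.5,.072),(271,208,.106))]
print(L,C,H,k); print("vial across (m):",(C-(H+(L-H)*(C[1]-H[1])/(L[1]-H[1])))[0])
```

```text
[ 0.55920424 -0.05519028  0.085     ] [ 0.55768312 -0.01672172  0.093     ] [0.55996954 0.08248182 0.072     ] [ 0.51539948 -0.10922644  0.106     ]
vial across (m): -0.0017349636477874686
```

move_arm(jaw=[0,0,0,0,0,0,0], dp=[[-0.15,-0.3,2.5],[0,0,2.5],[0,0,2.5],[0,0,1.5],[0,0,1],[0,0,0.5],[0,0,0]], turn=[[0,0,0],[0,0,0],[0,0,0],[0,0,0],[0,0,0],[0,0,0],[0,0,0]])

```text
time_s: 11.17
position: [0.5137, -0.1087, 0.1156]
tool_rot: [[-1.0, -0.001, -0.002], [-0.001, 1.0, 0.001], [0.002, 0.001, -1.0]]
ft_force: [-0.0, -0.9, -0.0]
grip_width: -0.0003
gripper_force: 0.0
```

Run:
```python
from h import *
# pose of w4
s=dict(position=[.5124,-.1062,.2211],tool_rot=np.array([[-1,0,0],[0,1,.001],[0,.001,-1]]))
im=cv2.imread("pics/w4.png").astype(int); 
r=im[:,:,2];m=((r>150)&(r-im[:,:,0]>10)).astype(np.uint8);m[:,:352]=0;m[:,400:]=0
n,l,st,ce=cv2.connectedComponentsWithStats(m);k=1+st[1:,4].argmax();print(st[k],ce[k]);cap=ce[k]
g=im.sum(2)
def dark(r0,r1,c0,c1,t):
    b=g[r0:r1,c0:c1];w=np.clip(t-b,0,None);y,x=np.mgrid[r0:r1,c0:c1];return (w*x).sum()/w.sum(),(w*y).sum()/w.sum()
hub=dark(235,252,465,484,300);ln=dark(240,256,322,338,300);print(hub,ln)
L,C=at_z("wrist",*ln,.085,s),at_z("wrist",*cap,.093,s)
for hz in(.072,.068):
    H=at_z("wrist",*hub,hz,s);print(L,C,H,(C-(H+(L-H)*(C[1]-H[1])/(L[1]-H[1])))[0])
c=im[225:275,310:400].astype(np.uint8);cv2.imwrite("pics/c5.png",cv2.resize(c,None,fx=8,fy=8,interpolation=2))
# same in top
im,_=cams.get_image("top");g=im.astype(int).sum(2)
try:
    im0=cv2.imread("pics/top0.png").astype(int);g=im0.sum(2);h=dark(233,250,301,318,200);l=dark(238,256,392,401,300);print(h,l)
    L,H,C=at_z("top",*l,.085),at_z("top",*h,.072),at_z("top",370.515,244.337,.093);print(L,C,H,(C-(H+(L-H)*(C[1]-H[1])/(L[1]-H[1])))[0])
except Exception as e: print(e)
```

```text
[368 247  12  16  45] [372.48888889 256.13333333]
(np.float64(472.9644340904679), np.float64(244.1362453892448)) (np.float64(329.43221941992437), np.float64(247.4624842370744))
[ 0.55866901 -0.05756689  0.085     ] [ 0.56364695 -0.02030533  0.093     ] [0.5609156  0.08064707 0.072     ] 0.004372269909068138
[ 0.55866901 -0.05756689  0.085     ] [ 0.56364695 -0.02030533  0.093     ] [0.56255948 0.08321096 0.068     ] 0.0039481924250887035
(np.float64(308.7476029328821), np.float64(241.10547095318668)) (np.float64(395.9441340782123), np.float64(245.65403032721468))
[ 0.55744082 -0.05897633  0.085     ] [ 0.55817444 -0.0164986   0.093     ] [0.56166585 0.08350851 0.072     ] -0.0005259498275141938
```

View pics/c5.png

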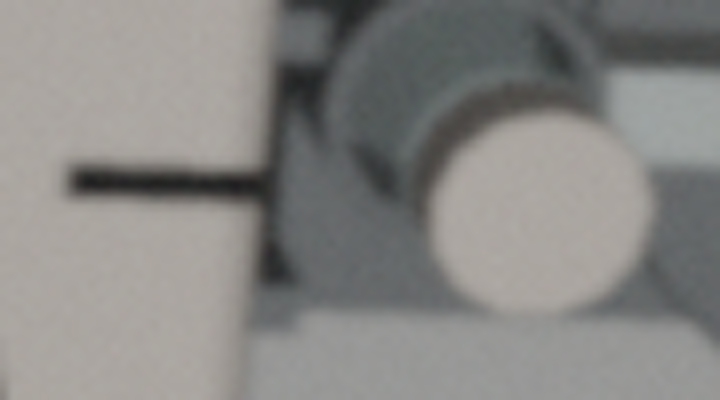

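In the close crop the cap disc is at (540,213), which is (377.5,251.6) in the full picture. That puts the vial about 1 mm or less off the line in both cameras, well within a 26 mm window. Now I'll press the key.

move_arm(jaw=[0,0,0,0,0,0,0], dp=[[0,0,0.5],[0,0,0.3],[0,0,0.2],[0,0,0.2],[0,0,0.2],[0,0,0.1],[0,0,0]], turn=[[0,0,0],[0,0,0],[0,0,0],[0,0,0],[0,0,0],[0,0,0],[0,0,0]])

```text
time_s: 11.8
position: [0.514, -0.1096, 0.1015]
tool_rot: [[-1.0, -0.0, 0.0], [-0.0, 1.0, 0.0], [-0.0, 0.0, -1.0]]
ft_force: [-0.2, 1.9, 4.5]
grip_width: 0.0003
gripper_force: 2.3
```

move_arm(jaw=[0,0,0,0], dp=[[0,0,0.1],[0,0,0.1],[0,0,0],[0,0,0]], turn=[[0,0,0],[0,0,0],[0,0,0],[0,0,0]])

```text
time_s: 12.13
position: [0.5141, -0.1097, 0.1008]
tool_rot: [[-1.0, -0.0, 0.001], [-0.0, 1.0, -0.001], [-0.001, -0.001, -1.0]]
ft_force: [-4.4, 1.8, 17.1]
grip_width: 0.0002
gripper_force: 8.5
```

move_arm(jaw=[0,0,0,0,0,0,0,0,0,0,0], dp=[[0,0,0.05],[0,0,0],[0,0,-0.3],[0,0,-0.4],[0,0,-0.8],[0,0,-2],[0,0,-3],[0,0,-3],[0,0,-3],[0,0,0],[0,0,0]], turn=[[0,0,0],[0,0,0],[0,0,0],[0,0,0],[0,0,0],[0,0,0],[0,0,0],[0,0,0],[0,0,0],[0,0,0],[0,0,0]])

```text
time_s: 13.05
position: [0.5142, -0.1101, 0.2252]
tool_rot: [[-1.0, -0.0, 0.003], [-0.0, 1.0, -0.002], [-0.003, -0.002, -1.0]]
ft_force: [-0.3, 0.5, -1.0]
grip_width: 0.0001
gripper_force: 0.0
```

Run:
```python
from h import *
s=observe();print(s["time_s"],s["position"],s["ft_force"])
im,d=cams.get_image("wrist");cv2.imwrite("pics/w6.png",im[:,:,::-1])
k=(np.array(proj("wrist",[.515,-.109,.106],s))).astype(int);print(k,[at_d("wrist",u,v,d[v,u],s).round(4) for u,v in((k[0],k[1]),(k[0],k[1]-8),(k[0]-20,k[1]-8))])
caps()
```

```text
13.05 [ 0.51423317 -0.11006653  0.22515343] [-0.26021512  0.46569654 -1.04126106]
[277 203] [array([ 0.4429, -0.1092,  0.3666]), array([ 0.5076, -0.1094,  0.1062]), array([ 0.5101, -0.1262,  0.096 ])]
[243 231  14  14 152] [249.56578947 237.34868421] z 0.073 [0.5653 0.1831 0.073 ] angle 87.82016495208346
[364 238  14  14 160] [370.4375  244.23125] z 0.093 [ 0.5583 -0.0164  0.093 ] angle 268.1802065494708
```

View pics/w6.png

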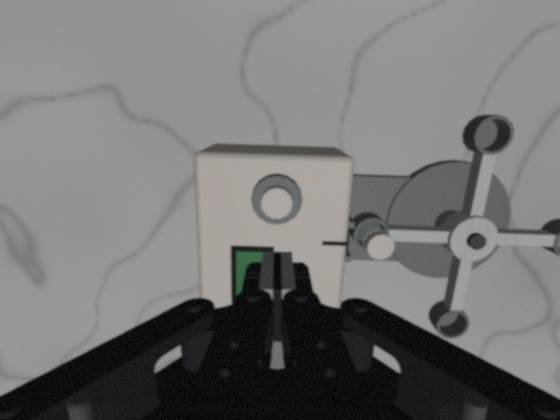

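The key at (276,204) is back up at 0.106 m, the vial has not moved, and the robot is clear. I'll hand in.

```bash
python3 -c "
from rig import ticket
print(ticket.close_job())"
```

```text
the job is handed in; nothing more can be done
None
```

The tall vial stands within about 1 mm of the window's centre line; after that the start key was pressed down to its stop (17 N) and sprang back up, and the job is handed in at about 13 s with the robot clear, verdict not shown.

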